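# Set the drying cage's gate ajar on its stay

## Task

The gate of the drying cage is shut and must stand ajar so that the pots dry slowly: by its wooden handle lift the latch bar out of the catch, swing the gate out towards the robot, and let the bar drop fully into the notch of the curved stay rail, so that the gate is held there; then let go. Feel for the notch with the bar riding lightly on the rail: do not press or force the bar hard against rail, notch or catch, and leave the pots and everything else on the table where they are.

Things in the scene. Friction and masses are not known exactly. Their poses are not given: they have to be found in the camera images.
- gate (a joint): Gate angle (rad): 0 = shut (as at the start), grows as the free edge swings out towards the robot, clockwise seen from above, about the vertical axis through point gate_hinge; ends at 1.1. Timber gate 235 mm long, 130 mm high, 0.7 kg; its stiff hinge (0.12 N m of friction) leaves it where it is put. In the stay's notch it reads from 0.52 to 0.68, differing from run to run.
- latch (a joint): Angle of the latch bar on the gate (rad): 0 = level, fully dropped (a stop at the pivot carries it there, in mid-air too); grows as its free end is lifted; ends at 0.6. It falls by its own weight (about 0.2 N m). At about 0.10 its underside just clears the catch's lip, and it reads about 0.10 when lying on the flat top of the stay rail.
- latch_pivot (a point): Pivot pin of the bar on the gate, 90 mm from the hinge axis, 125 mm above the table, level and square to the gate. The bar: flat steel, 8 mm thick, 22 mm high, about 0.24 kg with its handle, in the vertical plane through hinge axis and pin, turning in that plane; it reaches past the gate's free edge to 300 mm from the hinge axis.
- latch_handle (a point): Where to grip the bar's handle: upright wooden peg 16 mm thick, top 30 mm above this point, bar 44 mm below it. Bar level: 210 mm from the hinge axis, 180 mm above the table, 120 mm beyond the pivot, 55 mm above it. Turns with the bar, so the peg leans to the hinge as it is lifted. Its x axis is square to the gate, -y along the bar. Within 150 mm all else is below 140 mm.
- gate_hinge (a point): Point on the gate's vertical hinge axis, 125 mm above the table. Its axes are the cage's: -x is the outward side of the shut gate (towards the robot), and the shut gate runs from here along -y.
- stay_middle (a point): Marks on the cage's frame where the bar crosses the stay at gate angle 0.60: 275 mm from the hinge axis, at the rail's top, 132 mm up. NOT the notch: the stay may stand up to 0.08 rad (22 mm) to either side, unmeasured. Steel rail 34 mm wide, curved about the hinge; one notch 17 mm wide and 30 mm deep; flat top 0.26 rad to the shut side of the notch, 0.20 rad beyond it.
- cage: Drying cage, fixed: plywood and timber box about 270 x 340 x 132 mm with a wire top, origin under its centre, +x away from the gate. The catch, a steel hook, stands at its front right post, 275 mm from the hinge axis: its lip, 12 mm thick, is in front of the bar with 4 mm of play, its top 132 mm above the table.
- pot_left: Unfired pot in the cage, 84 mm across, 85 mm high; origin under its centre.
- pot_right: Unfired bowl in the cage, 90 mm across, 60 mm high; origin under its centre.
- bowl: White bowl before the cage, 80 mm across, 45 mm high; origin under its centre.
- rib: Flat wooden rib (shaping tool), 110 x 45 x 6 mm; origin under its centre.
- brush: Flat glaze brush about 190 mm long; origin under its middle.
- glaze_jar: Jar, 68 mm across, 90 mm high; origin under its centre.
- clay_ball: Lump of leather-hard clay, 84 mm across, 66 mm high; origin under its centre.

How it is judged:
On the way, in this order (a step that is already met when the one before it is completed fails the run):
1. the bar is lifted clear of the catch while the gate is still shut (value of joint latch above 0.115 rad and value of joint gate below 0.06 rad), for 0.1 s.
2. the gate has swung out, clear of the catch (value of joint gate above 0.2 rad), for 0.1 s.
At the end, for the whole second after the job is handed in: The gate stands still, ajar between 0.50 and 0.70 rad, with the latch bar dropped to within 0.04 rad of level (on the rail's flat top it would read about 0.10, so it is in the notch) (value of joint latch below 0.04 rad and value of joint gate between 0.5 and 0.7 rad and velocity of joint gate between -0.05 and 0.05 rad/s and velocity of joint latch between -0.05 and 0.05 rad/s); the robot touches nothing.
It fails at once if the bar is pressed on the stay rail, or forced against its notch, with more than 25 N (contact force between latch and stay above 25 N).
It fails at once if the bar is forced against the catch with more than 25 N (contact force between latch and cage above 25 N).
It fails at once if a pot or any other loose thing is moved more than 20 mm (distance of any of pot_left, pot_right, bowl, rib, brush, glaze_jar, clay_ball from where it was at the start of the episode above 0.02 m).
It also fails if it takes over 54 s, if anything falls off the work surface, if the arm or the gripper's body presses on something with over 40 N, if the wrist force passes 120 N, or if a joint passes its speed limit or range.

## Robot

A 7-joint arm with a two-finger parallel gripper is mounted at the origin on the work surface. World frame = base frame: x ahead of the robot, y to its left, z up, the work surface at z = 0. Lengths are in m, angles in rad, forces in N, time in s.
With the tool pointing down it reaches from about 0.4 to 0.85 m from the base axis. Payload 10.4 kg.
Tool frame: the origin (TCP) lies between the finger pads; the fingertips stand 22 mm ahead of it and the grasp point (between the pads) lies 3 mm ahead of it; z points along the fingers, y is the line along which they close (so a half turn about z gives the same grasp; the last joint's range is limited). The gripper opens to 85 mm and grips with 20 to 120 N. Pads are 22 mm wide; open, the fingers measure 114 mm over their backs; the gripper's body (76 mm by 85 mm) begins 54 mm behind the grasp point. The pads swing forward as they close: fully open they stand 13 mm farther back than shut.
Start: joints at [1.146, 0.332, -0.065, 1.46, 0.022, 1.35, -0.088], TCP at [0.244, -0.575, 0.253] pointing down, gripper open.
Joint ranges: [-2.6, 2.6], [-0.5, 2.12], [-1.47, 1.34], [0.16, 2.42], [-1.27, 4.41], [0.06, 2.06], [-2.6, 2.6]. Speed limits (rad/s): [2.22, 2.22, 2.79, 2.79, 3.14, 3.14, 3.14].

## Interface

Orientations are given as a unit quaternion [x, y, z, w].
In Python, from workcell import manip, camera, ticket, boxes_of, outline_of gives the robot as it stands.
- The arm moves only by the tool carry_out, never from a script. Its argument "deltas" is a list of rows, each a list of 5 numbers: the shift along the tool's x, y, z as a fraction of full scale, then the turn about the tool's z as a fraction of full scale, then the opening, from -1 (shut) to 1 (fully open), so that 0 is half open. In form: [[tx, ty, tz, spin, gripper], ...]. A call has 1 to 20 rows; each row is the pose to reach, as a shift and turn from the pose commanded when the call began, along the tool's axes at that moment; what a row does not reach only later rows make up. Full scale, the value 1, is 150 mm for a shift and 30 degrees for a turn. A row lasts 1/8 s, in which the tool goes at most 62.5 mm and 10.7 degrees, less where a joint would pass 70% of its speed; a pose out of reach is approached as far as the arm can. A call with a number of a shift or a turn outside -1 to 1 is refused whole. A call with a gripper value outside its range is refused whole. The fingers move at their own pace and stop on an object; "force" is the grip in N (left out, the last holds). Time passes only in rows, so rows that repeat a pose let the fingers close. It gives the time, the measured TCP pose, the force, the opening and the grip force at its end, in the units of the state.
- manip.get_obs(): the state, without advancing time (a new reading comes with each control period).
- camera(name): name is "side" or "top"; returns a dict with "img" (420x560x3 uint8, red, green, blue), "depth" (420x560 float32, m along the optical axis (not along the pixel's ray), 0 where there is no reading), "vertical_fov" (degrees; the focal length in pixels is half the picture's height over the tangent of half this angle, whatever the lens; pixels are square), "cx", "cy" (the principal point, pixels), "R" (3x3) and "t" (3): a world point X has camera coordinates R X + t. Camera axes: x right, y down, z forward; pixel columns grow to the right and rows downward; lengths in m; the calibration is good to about 2 mm. A picture is of the moment at which its call begins.
- ticket.hand_in(): hands the job in; it is judged then, once.
Trained networks look in a picture, given as the dict that the camera call returned (one of the last four; its "shot" number tells which), for a name from the list of things; names that differ only in an ending like _2 or _b are one class to them, and where a whole thing is asked for, a point or a joint stands for the part that bears it (a point fixed in the world has none). Each returns a list of dicts, best first, with "conf" (0 to 1); they miss things now and then, are a little off and sometimes report something else, mostly with a low value. They report only what shows in the picture. A call takes as long as a camera call.
- boxes_of(query, picture): "position" ([x, y, z] in m, in world coordinates, good to about 4 mm: the middle of the surface that is visible of it).
- outline_of(query, picture): "region" (420x560 bool, what is visible of it).
The state is a dict: "clock": time; "joint_pos": joint angles; "joint_velocities": joint speeds; "tau": joint torques, N m; "position": TCP position; "ee_rot": TCP orientation; "ft_force": force on the tool from outside, world axes, zero at the start; "torque": the same for the moment, N m; "grip_width": opening from 0.0 (shut) to 1.0 (fully open); "grasp_force": force on a finger pad.
Only numpy, scipy, OpenCV 4.12 (cv2) and the standard library are available. Lean on these libraries where they do the work, as an engineer would, in place of code of your own. Each camera call takes 0.05 s, during which the arm holds its last target. There are 200 camera calls.

## Working session

There is one attempt and no reset: what is moved stays moved. The work goes in short steps, Python scripts to look and compute and a tool call to move; the robot and the scene stay as the last step left them, time stands still between calls to the robot, and variables do not carry over. Pictures are saved under pics/ and viewed, at most 10 in all, crops included, and the job is handed in when it is done.

Besides the shell and the picture viewer there is one more tool, called after "Request:" by a JSON object that holds its "method" and its "body". carry_out: Moves the arm, as the interface text tells. Its arguments: {"type":"object","properties":{"deltas":{"type":"array","items":{"type":"array","items":{"type":"number"}}},"force":{"type":"number"}},"required":["deltas"]}

```bash
mkdir -p pics; cat > h.py <<'E'
import numpy as np, cv2
from workcell import manip, camera, ticket, boxes_of, outline_of
def pts(c):
    h,w=c["depth"].shape; f=h/2/np.tan(np.radians(c["vertical_fov"])/2)
    v,u=np.mgrid[0:h,0:w]; d=c["depth"]
    P=np.stack([(u-c["cx"])/f*d,(v-c["cy"])/f*d,d],-1)
    return (P-np.array(c["t"]))@np.array(c["R"])
E
python3 - <<'E'
from h import *
o=manip.get_obs();print({k:np.round(o[k],3) for k in o})
C={n:camera(n) for n in("side","top")}
for n,c in C.items():
    print(n,c["vertical_fov"],np.round(c["R"],3).tolist(),c["t"])
    for q in["latch_handle","latch","gate","latch_pivot","cage","gate_hinge","stay_middle","bowl"]:
        try: print(q,[(np.round(b["position"],3).tolist(),round(b["conf"],2)) for b in boxes_of(q,c)[:2]])
        except Exception as e: print(q,e)
cv2.imwrite("pics/a.png",cv2.resize(C["side"]["img"][...,::-1],(800,600)))
cv2.imwrite("pics/b.png",cv2.resize(C["top"]["img"][...,::-1],(800,600)))
E
```

```text
{'clock': np.float64(0.0), 'joint_pos': array([ 1.146,  0.333, -0.065,  1.461,  0.022,  1.35 , -0.089]), 'joint_velocities': array([ 0.001,  0.001, -0.001, -0.002, -0.   , -0.   ,  0.002]), 'tau': array([-1.0000e-03, -6.2545e+01,  4.9000e-02, -3.9161e+01,  1.6000e-02,
        1.0000e-02,  0.0000e+00]), 'position': array([ 0.244, -0.575,  0.252]), 'ee_rot': array([ 0.98 ,  0.2  , -0.   , -0.001]), 'ft_force': array([ 0.06 ,  0.495, -0.311]), 'torque': array([-0.034, -0.04 ,  0.019]), 'grasp_force': np.float64(0.0), 'grip_width': np.float64(0.997)}
side 46.38015246686139 [[0.992, -0.126, -0.004], [-0.067, -0.495, -0.866], [0.107, 0.859, -0.5]] [-0.57109147  0.14664961  1.6520451 ]
latch_handle [([0.604, 0.013, 0.142], 0.64), ([0.615, 0.01, 0.127], 0.15)]
latch [([0.604, 0.017, 0.138], 0.57)]
gate [([0.615, 0.014, 0.128], 0.75)]
latch_pivot [([0.61, 0.012, 0.13], 0.77)]
cage [([0.752, -0.042, 0.089], 0.75)]
gate_hinge [([0.749, -0.047, 0.09], 0.8)]
stay_middle [([0.743, -0.042, 0.094], 0.73), ([0.6, 0.015, 0.144], 0.67)]
bowl [([0.53, -0.17, 0.011], 0.66), ([0.528, 0.283, 0.035], 0.56)]
top 47.49655894961005 [[-0.012, -1.0, -0.016], [-0.989, 0.015, -0.145], [0.145, 0.014, -0.989]] [0.00820254 0.57478587 1.53518686]
latch_handle [([0.608, 0.04, 0.133], 0.53)]
latch [([0.603, 0.04, 0.141], 0.59)]
gate [([0.62, 0.099, 0.128], 0.85)]
latch_pivot [([0.621, 0.096, 0.128], 0.79)]
cage [([0.769, 0.082, 0.039], 0.64)]
gate_hinge [([0.77, 0.086, 0.037], 0.8)]
stay_middle [([0.769, 0.082, 0.037], 0.89), ([0.61, 0.044, 0.136], 0.38)]
bowl [([0.531, 0.272, 0.02], 0.66), ([0.769, 0.087, 0.041], 0.24)]
```

View pics/a.png

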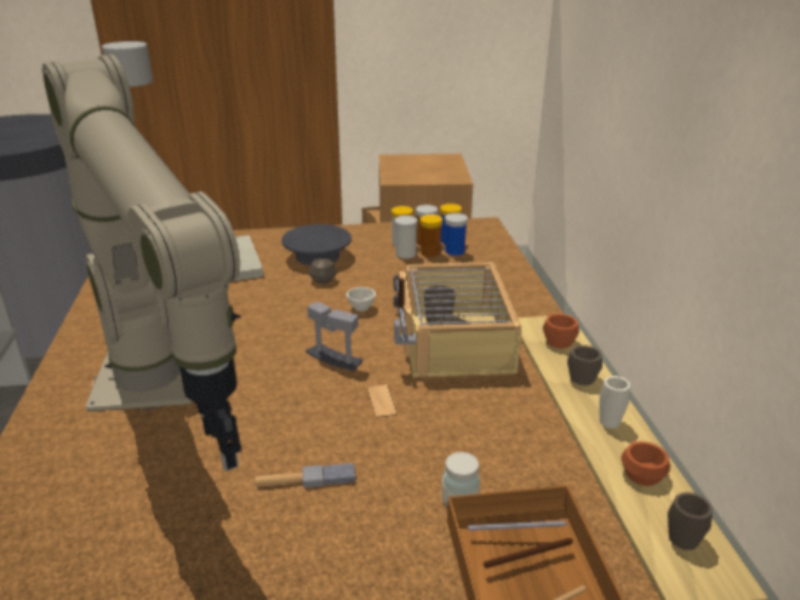

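View pics/b.png

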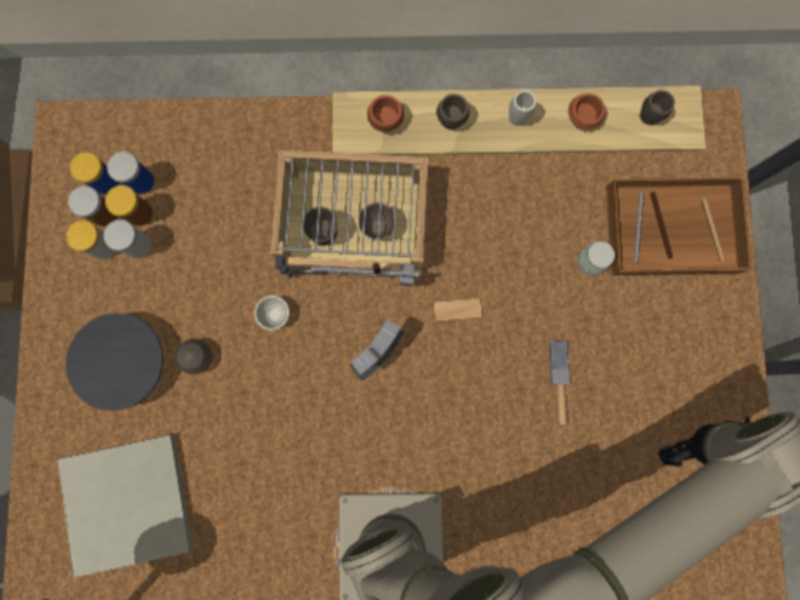

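The side view shows the cage at (455,320) with its gate on the left, and the free-standing stay at (333,335). In the top view the hinge is near (283,265), the handle at (376,267), the catch at (408,275) and the stay at (376,348) with a visible notch. I'll zoom in next.

```bash
python3 - <<'E'
from h import *
c=camera("top");P=pts(c);np.save("top.npy",P);cv2.imwrite("top.png",c["img"][...,::-1])
s=camera("side");Q=pts(s)
a=cv2.resize(c["img"][165:275,180:310,::-1],None,fx=4.5,fy=4.5,interpolation=cv2.INTER_CUBIC)
cv2.imwrite("pics/c.png",a)
b=cv2.resize(s["img"][180:270,205:335,::-1],None,fx=4.5,fy=4.5,interpolation=cv2.INTER_CUBIC)
cv2.imwrite("pics/d.png",b)
# height-filter prints
for n,P,reg in(("top",P,(slice(165,275),slice(180,310))),("side",Q,(slice(180,270),slice(205,335)))):
    p=P[reg].reshape(-1,3)
    k=p[(p[:,2]>.155)&(p[:,2]<.22)&(p[:,0]>.5)&(p[:,0]<.7)]; print(n,"handle",len(k),k.mean(0).round(4),k[:,2].max(), np.round(k[k[:,2]>.195].mean(0),4))
    st=p[(p[:,0]<.585)&(p[:,2]>.09)&(p[:,2]<.16)]
    print("stay",len(st),st.min(0).round(3),st.max(0).round(3),np.round(np.median(st,0),4))
E
```

```text
top handle 37 [0.5998 0.023  0.1974] 0.21523599511068814 [0.6017 0.0227 0.2091]
stay 519 [ 0.382 -0.053  0.091] [0.585 0.08  0.143] [0.4397 0.0208 0.1308]
side handle 70 [0.6066 0.0167 0.1865] 0.21356541556477707 [0.6068 0.0168 0.2062]
stay 517 [ 0.385 -0.06   0.09 ] [0.585 0.08  0.138] [0.443  0.0074 0.1247]
```

View pics/c.png

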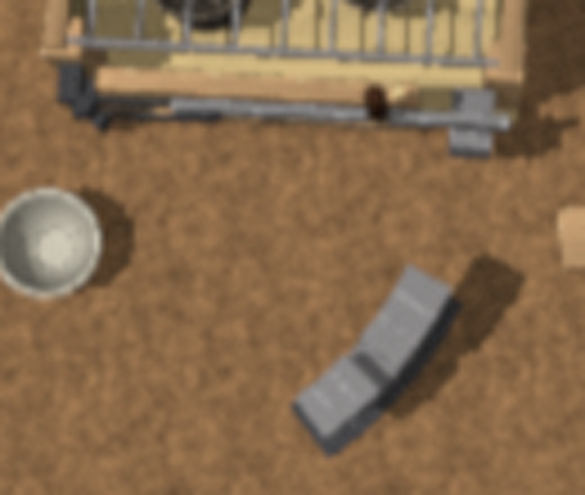

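View pics/d.png

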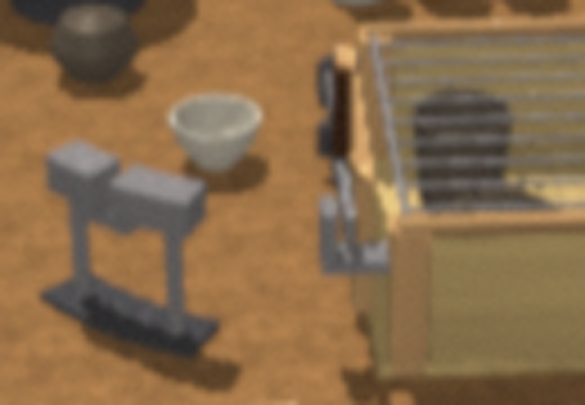

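The top crop shows the bar from (170,103) to (510,122), the peg at (376,97) and the catch at (472,125). The stay's top runs from (430,280) to (315,425), with the notch as a dark line from (355,352) to (387,380). The side crop confirms the notch gap at (112,180).

```bash
python3 - <<'E'
from h import *
from scipy.optimize import least_squares
c=camera("top");h=420;f=h/2/np.tan(np.radians(c["vertical_fov"])/2);R=np.array(c["R"]);t=np.array(c["t"])
def ray(x,y,z):
    u,v=180+x/4.5-.39,165+y/4.5-.39
    d=R.T@np.array([(u-c["cx"])/f,(v-c["cy"])/f,1]);o=-R.T@t
    return o+d*(z-o[2])/d[2]
g={n:ray(*a) for n,a in dict(bar0=(172,103,.136),bar1=(510,121,.136),pegtop=(376,90,.21),pegbar=(377,113,.136),catch=(472,135,.132),n_in=(357,352,.132),n_out=(387,380,.132),s_in=(410,265,.132),s_out=(457,297,.132),e_in=(294,404,.132),e_out=(331,437,.132)).items()}
for k,v in g.items(): print(k,v.round(4))
d=g["bar1"]-g["bar0"];d/=np.linalg.norm(d);print("bar dir",d,np.degrees(np.arctan2(d[0],-d[1])))
H=(g["bar1"]-.300*d)[:2];print("hinge est",H, "peg r",np.linalg.norm(g["pegbar"][:2]-H),)
# joint fit of hinge x,y and yaw: bar line, bar end, stay radii
Bs=[g["bar0"],g["bar1"],(g["bar0"]+g["bar1"])/2]
def u(a): return np.array([-np.sin(a),-np.cos(a)]) # shut gate dir at yaw a
def res(p):
    H=p[:2];e=u(p[2]);n=np.array([e[1],-e[0]])
    r=[(b[:2]-H)@n for b in Bs]+[(g["bar1"][:2]-H)@e-.3,(g["pegbar"][:2]-H)@e-.21,(g["pegtop"][:2]-H)@e-.21]
    r+=[np.linalg.norm(g[k][:2]-H)-v for k,v in dict(n_in=.258,n_out=.292,s_in=.258,s_out=.292,e_in=.258,e_out=.292).items()]
    return r
s=least_squares(res,[*H,0.]);print(s.x,np.round(s.fun,4))
H=s.x[:2];e=u(s.x[2]);
for k in g:
    w=g[k][:2]-H;print(k,"ang",round(np.arctan2(-(e[0]*-w[1]+e[1]*w[0])*-1,w@e),3),round(np.linalg.norm(w),4))
E
```

```text
bar0 [0.6116 0.1662 0.136 ]
bar1 [ 0.5954 -0.0681  0.136 ]
pegtop [0.6048 0.0221 0.21  ]
pegbar [0.6024 0.0239 0.136 ]
catch [ 0.5866 -0.0417  0.132 ]
n_in [0.4375 0.0393 0.132 ]
n_out [0.4181 0.019  0.132 ]
s_in [0.4967 0.0024 0.132 ]
s_out [ 0.4742 -0.0296  0.132 ]
e_in [0.4027 0.0826 0.132 ]
e_out [0.38   0.0575 0.132 ]
bar dir [-0.06903385 -0.99761432  0.        ] -3.9584967289805157
hinge est [0.61609949 0.23115343] peg r 0.2077336897678604
[0.61408674 0.23130376 0.0603922 ] [-0.0015  0.0006 -0.0004  0.     -0.0022 -0.0006  0.0029 -0.0031 -0.0007
  0.004   0.0005 -0.0005]
bar0 ang -0.022 0.0651
bar1 ang 0.002 0.3
pegtop ang -0.016 0.2094
pegbar ang -0.004 0.2078
catch ang 0.04 0.2744
n_in ang 0.683 0.2609
n_out ang 0.685 0.2889
s_in ang 0.413 0.2573
s_out ang 0.432 0.296
e_in ang 0.897 0.2585
e_out ang 0.872 0.2915
```

Request:
{"method": "carry_out", "body": {"deltas": [[0.33, -0.24, 0, -0.33, 0], [0.66, -0.48, 0, -0.66, -0.2], [1, -0.72, 0, -1, -0.2], [1, -0.72, 0, -1, -0.2]], "force": 30}}

```text
clock: 1.55
position: [0.3439, -0.4128, 0.254]
ee_rot: [0.892, 0.451, 0.001, 0.0]
ft_force: [-0.4, -0.8, 0.2]
grip_width: 0.404
grasp_force: 0.0
```

Request:
{"method": "carry_out", "body": {"deltas": [[0.33, -0.03, 0, -0.33, -0.2], [0.66, -0.06, 0, -0.66, -0.2], [1, -0.1, 0, -1, -0.2], [1, -0.1, 0, -1, -0.2]]}}

```text
clock: 2.05
position: [0.4205, -0.2852, 0.2537]
ee_rot: [0.746, 0.665, 0.001, 0.0]
ft_force: [-1.0, -0.6, 0.2]
grip_width: 0.405
grasp_force: 0.0
```

```bash
cat > n.py <<'E'
from h import *
from scipy.spatial.transform import Rotation as Ro
import sys
H=np.array([0.614,0.2313]);Y=0.0604
def peg(g,phi):  # grasp TCP target for gate angle g, latch phi
    r=.09+.12*np.cos(phi)-.055*np.sin(phi); z=.125+.12*np.sin(phi)+.055*np.cos(phi)+.003
    a=Y+g; return np.array([*(H+r*np.array([-np.sin(a),-np.cos(a)])),z]), np.pi/2-a
def delta(T,psi,o=None):
    o=o or manip.get_obs();M=Ro.from_quat(o["ee_rot"]).as_matrix()
    p=np.arctan2(M[1,0],M[0,0]);d=M.T@(T-np.array(o["position"]))
    return np.round(d/.15,3),round(-(psi-p)/np.radians(30),3)
def st():
    o=manip.get_obs();print(round(float(o["clock"]),2),np.round(o["position"],4),np.round(o["ft_force"],1),"q",np.round(o["joint_pos"],2),"w",round(float(o["grip_width"]),3),"gf",o["grasp_force"]);return o
E
python3 - <<'E'
from n import *
o=st();T,p=peg(0,0);T[2]=.252;T[0]+=.0015;print(T,p,delta(T,p))
E
```

```text
2.05 [ 0.4205 -0.2852  0.2537] [-1.  -0.6  0.2] q [ 0.88  0.1  -0.39  1.75  0.04  1.3   0.36] w 0.405 gf 0.0
[0.60282371 0.02168294 0.252     ] 1.5103963267948965 (array([2.171, 0.974, 0.013]), np.float64(-0.103))
```

Request:
{"method": "carry_out", "body": {"deltas": [[0.36, 0.16, 0, 0, -0.2], [0.72, 0.32, 0, -0.1, -0.2], [1, 0.45, 0, -0.1, -0.2], [1, 0.45, 0, -0.1, -0.2]]}}

```text
clock: 2.55
position: [0.505, -0.1452, 0.2534]
ee_rot: [0.73, 0.683, 0.001, -0.0]
ft_force: [-1.4, -1.6, 0.0]
grip_width: 0.403
grasp_force: 0.0
```

Request:
{"method": "carry_out", "body": {"deltas": [[0.36, 0.16, 0, 0, -0.2], [0.72, 0.32, 0, 0, -0.2], [1, 0.4, 0, 0, -0.2], [1, 0.4, 0, 0, -0.2]]}}

```text
clock: 3.05
position: [0.5744, -0.0003, 0.253]
ee_rot: [0.73, 0.683, 0.0, -0.0]
ft_force: [-0.3, -0.7, 0.4]
grip_width: 0.399
grasp_force: 0.0
```

```bash
python3 - <<'E'
from n import *
c=camera("side");cv2.imwrite("pics/e.png",cv2.resize(c["img"][150:270,195:335,::-1],None,fx=4.5,fy=4.5,interpolation=cv2.INTER_CUBIC))
o=st();T,p=peg(0,0);T[2]=.252;T[0]+=.0015;print(T,p,delta(T,p))
E
```

```text
3.1 [ 0.5741 -0.0028  0.253 ] [-0.1 -0.9  0.1] q [ 0.45  0.28 -0.63  1.57  0.17  1.34 -0.27] w 0.399 gf 0.0
[0.60282371 0.02168294 0.252     ] 1.5103963267948965 (array([0.176, 0.179, 0.006]), np.float64(-0.018))
```

View pics/e.png

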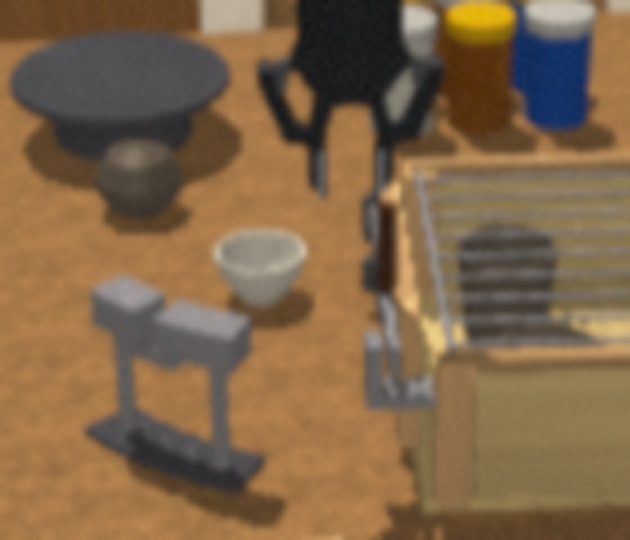

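The side crop shows the open fingers at (318,170) and (382,170). The peg is at (386,230), so the planned shift of about 27 mm will centre it.

Request:
{"method": "carry_out", "body": {"deltas": [[0.176, 0.179, 0, -0.02, -0.2], [0.176, 0.179, 0, -0.02, -0.2], [0.176, 0.179, 0.15, -0.02, -0.2], [0.176, 0.179, 0.3, -0.02, -0.2], [0.176, 0.179, 0.46, -0.02, -0.2], [0.176, 0.179, 0.46, -0.02, -0.2], [0.176, 0.179, 0.46, -0.02, -0.2]]}}

```text
clock: 3.98
position: [0.6029, 0.0208, 0.1854]
ee_rot: [0.728, 0.685, 0.0, 0.001]
ft_force: [0.9, 0.9, 0.6]
grip_width: 0.401
grasp_force: 0.0
```

```bash
python3 - <<'E'
from n import *
c=camera("side");cv2.imwrite("pics/f.png",cv2.resize(c["img"][165:265,235:335,::-1],None,fx=5.5,fy=5.5,interpolation=cv2.INTER_CUBIC))
o=st();T,p=peg(0,0);T[0]+=.0015;print(T,p,delta(T,p))
E
```

```text
4.03 [0.6031 0.0213 0.1856] [0.6 0.8 1. ] q [ 0.38  0.4  -0.62  1.58  0.24  1.24 -0.34] w 0.399 gf 0.0
[0.60282371 0.02168294 0.183     ] 1.5103963267948965 (array([ 0.002, -0.002,  0.018]), np.float64(0.0))
```

View pics/f.png

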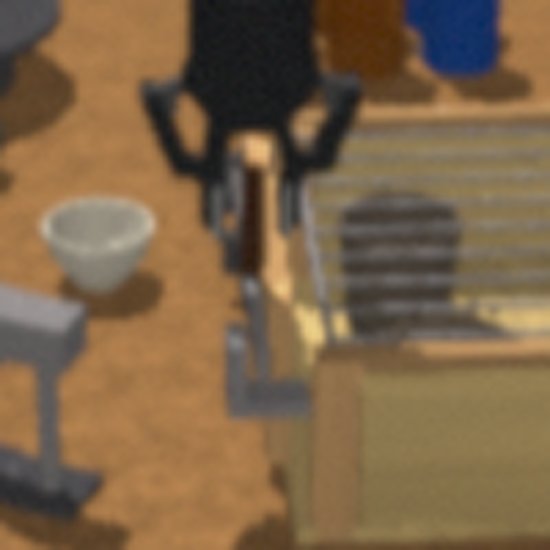

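The peg at (253,215) stands centred between the fingers at (215,200) and (290,200). I'll close the gripper now.

Request:
{"method": "carry_out", "body": {"deltas": [[0, 0, 0, 0, -0.5], [0, 0, 0, 0, -0.55], [0, 0, 0, 0, -0.6], [0, 0, 0, 0, -0.7], [0, 0, 0, 0, -1], [0, 0, 0, 0, -1], [0, 0, 0, 0, -1]], "force": 25}}

```text
clock: 4.9
position: [0.6027, 0.0223, 0.1845]
ee_rot: [0.728, 0.686, 0.0, 0.0]
ft_force: [-0.2, -0.6, 4.0]
grip_width: 0.18
grasp_force: 24.9
```

```bash
python3 - <<'E'
from n import *
o=st()
for g,f in((0,.08),(0,.17)):
    T,p=peg(g,f);T0,_=peg(0,0);print(T-T0, delta(T-T0+o["position"],p,o))
E
```

```text
4.9 [0.6027 0.0223 0.1845] [-0.2 -0.6  4. ] q [ 0.38  0.4  -0.62  1.58  0.24  1.24 -0.34] w 0.18 gf 24.86103504896164
[0.00028848 0.00477039 0.00941386] (array([ 0.032,  0.   , -0.063]), np.float64(0.003))
[0.0006661  0.01101473 0.01950904] (array([ 0.074,  0.   , -0.13 ]), np.float64(0.003))
```

Request:
{"method": "carry_out", "body": {"deltas": [[0.008, 0, -0.016, 0, -1], [0.016, 0, -0.032, 0, -1], [0.024, 0, -0.048, 0, -1], [0.032, 0, -0.063, 0, -1], [0.042, 0, -0.08, 0, -1], [0.052, 0, -0.096, 0, -1], [0.064, 0, -0.113, 0, -1], [0.076, 0, -0.133, 0, -1], [0.084, 0, -0.145, 0, -1], [0.084, 0, -0.145, 0, -1]]}}

```text
clock: 6.15
position: [0.6034, 0.0354, 0.2062]
ee_rot: [0.727, 0.686, 0.0, -0.0]
ft_force: [0.6, 2.3, -5.6]
grip_width: 0.179
grasp_force: 24.7
```

```bash
python3 - <<'E'
from n import *
c=camera("side");cv2.imwrite("pics/g.png",cv2.resize(c["img"][165:265,235:335,::-1],None,fx=5.5,fy=5.5,interpolation=cv2.INTER_CUBIC))
o=st()
T0,p0=peg(0,.18)
off=o["position"]-T0;print("off",off)
for g in(.1,.2,.3,.4,.5,.6,.63):
    T,p=peg(g,.18);print(g, delta(T-T0+o["position"],p,o))
E
```

```text
6.2 [0.6034 0.0353 0.2061] [-0.2  3.4 -5.3] q [ 0.36  0.39 -0.63  1.56  0.23  1.28 -0.36] w 0.18 gf 24.64354544878006
off [0.00134481 0.0018756  0.00250295]
0.1 (array([ 0.007, -0.132, -0.   ]), np.float64(0.194))
0.2 (array([ 0.027, -0.262, -0.   ]), np.float64(0.385))
0.3 (array([ 0.06, -0.39, -0.  ]), np.float64(0.576))
0.4 (array([ 0.105, -0.514, -0.   ]), np.float64(0.767))
0.5 (array([ 0.163, -0.633, -0.   ]), np.float64(0.958))
0.6 (array([ 0.232, -0.746, -0.   ]), np.float64(1.149))
0.63 (array([ 0.255, -0.778, -0.   ]), np.float64(1.207))
```

View pics/g.png

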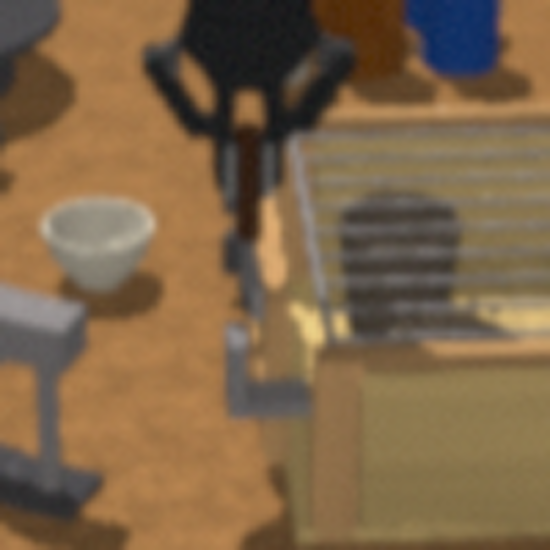

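The bar's end at (250,290) stands above the catch lip at (240,335), so it is clear. I'll swing the gate out along the arc.

Request:
{"method": "carry_out", "body": {"deltas": [[0.002, -0.04, 0, 0.06, -1], [0.004, -0.085, 0, 0.125, -1], [0.007, -0.132, 0, 0.194, -1], [0.015, -0.197, 0, 0.29, -1], [0.027, -0.262, 0, 0.385, -1], [0.042, -0.326, 0, 0.48, -1], [0.06, -0.39, 0, 0.576, -1], [0.082, -0.453, 0, 0.671, -1], [0.105, -0.514, 0, 0.767, -1], [0.133, -0.574, 0, 0.862, -1], [0.163, -0.633, 0, 0.958, -1], [0.163, -0.633, 0, 0.958, -1]]}}

```text
clock: 7.7
position: [0.5096, 0.0675, 0.206]
ee_rot: [0.875, 0.484, 0.001, -0.001]
ft_force: [7.1, 11.7, -13.3]
grip_width: 0.179
grasp_force: 24.9
```

```bash
python3 - <<'E'
from n import *
o=st();c=camera("top")
P=pts(c)
w=o["position"][:2]-H;print("ang",np.arctan2(-w[0],-w[1])-Y,np.linalg.norm(w))
T0,p0=peg(.5,.18);print("off",o["position"]-T0)
for g,f in((.56,.18),(.62,.18),(.62,.14),(.62,.1)):
    T,p=peg(g,f);print(g,f,delta(T-T0+o["position"],p,o))
b=outline_of("latch",c)[0]["region"];q=P[b];q=q[(q[:,2]>.12)&(q[:,2]<.21)]
cv2.imwrite("pics/h.png",cv2.resize(c["img"][165:275,180:310,::-1],None,fx=4.5,fy=4.5,interpolation=cv2.INTER_CUBIC))
E
```

```text
7.7 [0.5096 0.0675 0.206 ] [  7.1  11.7 -13.3] q [ 0.35  0.17 -0.62  1.79  0.1   1.21 -0.86] w 0.179 gf 24.94501680135727
ang 0.5070507216272391 0.19426932831156676
off [0.00093937 0.00407396 0.00244201]
0.56 0.18 (array([ 0.002, -0.079, -0.   ]), np.float64(0.115))
0.62 0.18 (array([ 0.01 , -0.158,  0.   ]), np.float64(0.23))
0.62 0.14 (array([-0.01 , -0.161,  0.029]), np.float64(0.23))
0.62 0.1 (array([-0.028, -0.163,  0.059]), np.float64(0.23))Traceback (most recent call last):
  File "<stdin>", line 8, in <module>
IndexError: list index out of range
```

Request:
{"method": "carry_out", "body": {"deltas": [[0.01, 0, 0, 0, -1], [0.02, -0.02, 0, 0.03, -1], [0.02, -0.04, 0, 0.06, -1], [0.02, -0.06, 0, 0.09, -1], [0.022, -0.079, 0, 0.115, -1], [0.022, -0.079, 0, 0.115, -1]]}}

```text
clock: 8.55
position: [0.5014, 0.0738, 0.2061]
ee_rot: [0.889, 0.457, -0.0, 0.0]
ft_force: [-2.4, -1.2, -2.2]
grip_width: 0.173
grasp_force: 25.9
```

```bash
python3 - <<'E'
from n import *
o=st();c=camera("top");s=camera("side")
w=o["position"][:2]-H;print("ang",np.arctan2(-w[0],-w[1])-Y,np.linalg.norm(w))
A=cv2.resize(c["img"][170:270,190:300,::-1],None,fx=4,fy=4,interpolation=cv2.INTER_CUBIC)
B=cv2.resize(s["img"][170:270,205:305,::-1],None,fx=4,fy=4,interpolation=cv2.INTER_CUBIC)
cv2.imwrite("pics/h.png",cv2.resize(np.hstack([A,B]),(800,381)))
E
```

```text
8.55 [0.5014 0.0738 0.2061] [-2.4 -1.2 -2.2] q [ 0.34  0.16 -0.62  1.8   0.1   1.21 -0.93] w 0.173 gf 25.919416844844818
ang 0.5604156452175892 0.19365401618999206
```

View pics/h.png

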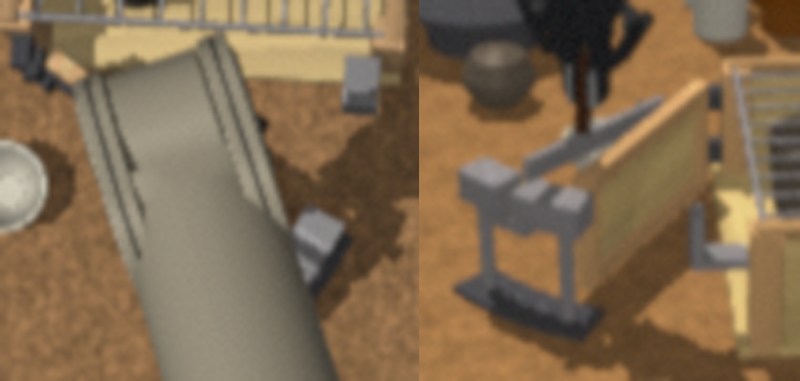

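The top view shows only that the stay is beside the arm. The side view shows the bar at (560,150) hanging above the rail, with the notch left of it near (520,190). I'll lower to just above the rail, then loosen the fingers so that the bar rests by its own weight.

Request:
{"method": "carry_out", "body": {"deltas": [[-0.003, -0.02, 0.005, 0.03, -1], [-0.006, -0.04, 0.01, 0.058, -1], [-0.012, -0.04, 0.02, 0.058, -1], [-0.02, -0.04, 0.032, 0.058, -1], [-0.027, -0.04, 0.044, 0.058, -1], [-0.032, -0.04, 0.05, 0.058, -1], [-0.032, -0.04, 0.05, 0.058, -1]]}}

```text
clock: 9.52
position: [0.4943, 0.0736, 0.1988]
ee_rot: [0.896, 0.444, 0.0, 0.0]
ft_force: [-2.3, -3.3, 3.2]
grip_width: 0.177
grasp_force: 26.2
```

Request:
{"method": "carry_out", "body": {"deltas": [[0, 0, 0, 0, -0.62], [0, 0, 0, 0, -0.58], [0, 0, 0, 0, -0.5], [0, 0, 0, 0, -0.5], [0, 0, 0, 0, -0.5]]}}

```text
clock: 10.15
position: [0.494, 0.0737, 0.1985]
ee_rot: [0.896, 0.444, 0.0, -0.0]
ft_force: [-0.1, -0.2, 0.9]
grip_width: 0.251
grasp_force: 0.0
```

```bash
python3 - <<'E'
from n import *
o=st();s=camera("side")
B=cv2.resize(s["img"][170:270,205:325,::-1],None,fx=6.5,fy=6,interpolation=cv2.INTER_CUBIC)
cv2.imwrite("pics/i.png",B)
w=o["position"][:2]-H;print("ang",np.arctan2(-w[0],-w[1])-Y,np.linalg.norm(w))
T0,p0=peg(.59,.10);print(o["position"]-T0)
for g in(.63,.66,.68,.70):
    T,p=peg(g,.1);print(g,delta(T-T0+o["position"],p,o))
E
```

```text
10.15 [0.494  0.0737 0.1985] [-0.1 -0.2  0.9] q [ 0.34  0.14 -0.62  1.83  0.09  1.19 -0.96] w 0.251 gf 0.0
ang 0.5901331311952766 0.19809395426995394
[0.00350045 0.00464435 0.00381527]
0.63 (array([ 0.001, -0.054,  0.   ]), np.float64(0.075))
0.66 (array([ 0.003, -0.095,  0.   ]), np.float64(0.132))
0.68 (array([ 0.005, -0.122,  0.   ]), np.float64(0.171))
0.7 (array([ 0.008, -0.149,  0.   ]), np.float64(0.209))
```

View pics/i.png

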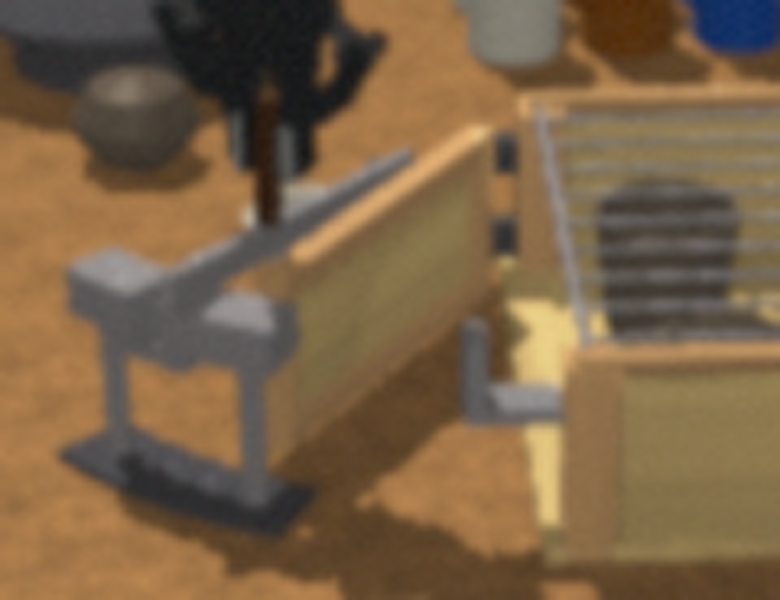

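The bar at (220,260) now rests on the rail's flat, with its tip near (170,290). The notch is just left of it, and the fingers at (240,150) and (290,150) stand loose around the peg at (265,150). From here I'll follow the bar with depth numbers.

Request:
{"method": "carry_out", "body": {"deltas": [[0, -0.008, 0, 0.01, -0.5], [0, -0.016, 0, 0.02, -0.5], [0.001, -0.024, 0, 0.03, -0.5], [0.001, -0.03, 0, 0.04, -0.5], [0.001, -0.03, 0, 0.04, -0.5]]}}

```text
clock: 10.82
position: [0.4905, 0.0764, 0.1986]
ee_rot: [0.901, 0.434, -0.0, 0.0]
ft_force: [0.1, -1.8, 0.1]
grip_width: 0.253
grasp_force: 0.4
```

```bash
cat > m.py <<'E'
from n import *
o=st();w=o["position"][:2]-H;ga=np.arctan2(-w[0],-w[1])-Y;print("tool ang",round(ga,3))
c=camera("side");P=pts(c);img=c["img"].astype(int)
D=P[...,:2]-H;r=np.hypot(D[...,0],D[...,1]);a=np.arctan2(-D[...,0],-D[...,1])-Y
for lo,hi in((.13,.15),(.15,.17),(.17,.19),(.215,.235),(.235,.255),(.255,.275),(.275,.295)):
    m=(r>lo)&(r<hi)&(abs(a-ga)<.09)&(P[...,2]>.1)&(P[...,2]<.2)&(img.max(-1)-img.min(-1)<25)
    if m.sum(): z=P[...,2][m];k=z>np.percentile(z,75);print(lo,m.sum(),"z50,75,95",np.percentile(z,[50,75,95]).round(4),"ang top",np.median(a[m][k]).round(3))
b=boxes_of("latch",c);print([(np.round(x["position"],3),round(x["conf"],2)) for x in b[:2]])
T0,p0=peg(ga,.10)
for g in(.02,.04):
    T,p=peg(ga+g,.1);print(g,delta(T-T0+o["position"],p0-g,o))
E
python3 m.py
```

```text
10.82 [0.4905 0.0764 0.1986] [ 0.1 -1.8  0.1] q [ 0.34  0.14 -0.62  1.84  0.09  1.19 -0.98] w 0.253 gf 0.3789646737277508
tool ang 0.613
0.13 15 z50,75,95 [0.1362 0.1424 0.147 ] ang top 0.542
0.15 12 z50,75,95 [0.1415 0.1425 0.1444] ang top 0.574
0.17 21 z50,75,95 [0.1423 0.1465 0.1487] ang top 0.561
0.215 21 z50,75,95 [0.1447 0.148  0.1508] ang top 0.576
0.235 21 z50,75,95 [0.1474 0.1509 0.1561] ang top 0.579
0.255 41 z50,75,95 [0.1349 0.145  0.1558] ang top 0.582
0.275 133 z50,75,95 [0.1239 0.1348 0.1539] ang top 0.586
[(array([0.489, 0.067, 0.145]), 0.75)]
0.02 (array([ 0.   , -0.027, -0.   ]), np.float64(0.04))
0.04 (array([ 0.001, -0.054, -0.   ]), np.float64(0.078))
```

Request:
{"method": "carry_out", "body": {"deltas": [[0, -0.01, 0, 0.012, -0.5], [0, -0.02, 0, 0.025, -0.5], [0, -0.03, 0, 0.04, -0.5], [0, -0.03, 0, 0.04, -0.5]]}}

```text
clock: 11.42
position: [0.4868, 0.0794, 0.1985]
ee_rot: [0.905, 0.425, -0.0, -0.0]
ft_force: [-0.5, -0.1, -0.1]
grip_width: 0.246
grasp_force: 0.0
```

```bash
python3 m.py
```

```text
11.43 [0.4868 0.0794 0.1985] [-0.5 -0.1 -0.1] q [ 0.33  0.13 -0.62  1.85  0.08  1.19 -1.01] w 0.246 gf 0.02401607867795974
tool ang 0.637
0.13 12 z50,75,95 [0.1371 0.141  0.1429] ang top 0.579
0.15 15 z50,75,95 [0.1411 0.1439 0.1471] ang top 0.562
0.17 21 z50,75,95 [0.1405 0.1461 0.1483] ang top 0.591
0.215 19 z50,75,95 [0.1434 0.1486 0.1527] ang top 0.603
0.235 18 z50,75,95 [0.1441 0.1507 0.1545] ang top 0.594
0.255 53 z50,75,95 [0.1356 0.1453 0.1548] ang top 0.606
0.275 129 z50,75,95 [0.1249 0.1342 0.1539] ang top 0.613
[(array([0.487, 0.072, 0.144]), 0.82)]
0.02 (array([ 0.   , -0.027,  0.   ]), np.float64(0.046))
0.04 (array([ 0.001, -0.054,  0.   ]), np.float64(0.084))
```

Request:
{"method": "carry_out", "body": {"deltas": [[0, -0.01, 0, 0.012, -0.5], [0, -0.02, 0, 0.025, -0.5], [0, -0.03, 0, 0.04, -0.5], [0, -0.03, 0, 0.04, -0.5]]}}

```text
clock: 12.02
position: [0.4834, 0.0823, 0.1985]
ee_rot: [0.91, 0.415, -0.0, -0.0]
ft_force: [0.0, -0.2, 0.8]
grip_width: 0.251
grasp_force: 0.0
```

```bash
python3 m.py
```

```text
12.03 [0.4834 0.0823 0.1985] [ 0.  -0.2  0.8] q [ 0.33  0.12 -0.63  1.85  0.08  1.19 -1.03] w 0.251 gf 0.0005779127423011232
tool ang 0.659
0.13 12 z50,75,95 [0.1372 0.1399 0.1412] ang top 0.59
0.15 17 z50,75,95 [0.1419 0.1434 0.1462] ang top 0.613
0.17 26 z50,75,95 [0.141  0.1463 0.1814] ang top 0.627
0.215 21 z50,75,95 [0.1435 0.1472 0.1533] ang top 0.617
0.235 23 z50,75,95 [0.1442 0.15   0.1538] ang top 0.625
0.255 47 z50,75,95 [0.1348 0.1453 0.1552] ang top 0.627
0.275 137 z50,75,95 [0.1238 0.135  0.1554] ang top 0.634
[(array([0.482, 0.075, 0.143]), 0.69)]
0.02 (array([ 0.   , -0.027,  0.   ]), np.float64(0.049))
0.04 (array([ 0.001, -0.054,  0.   ]), np.float64(0.088))
```

Request:
{"method": "carry_out", "body": {"deltas": [[0, -0.008, 0, 0.012, -0.5], [0, -0.016, 0, 0.025, -0.5], [0, -0.024, 0, 0.035, -0.5], [0, -0.024, 0, 0.035, -0.5]]}}

```text
clock: 12.62
position: [0.4808, 0.0846, 0.1986]
ee_rot: [0.913, 0.407, -0.0, -0.0]
ft_force: [0.1, -0.3, 0.5]
grip_width: 0.249
grasp_force: 0.0
```

```bash
python3 m.py|grep -v 0.1
```

```text
tool ang 0.677
0.02 (array([ 0.   , -0.027,  0.   ]), np.float64(0.048))
```

```bash
python3 m.py
```

```text
12.72 [0.4808 0.0846 0.1986] [-0.6  0.3  0.2] q [ 0.33  0.12 -0.63  1.86  0.07  1.19 -1.06] w 0.255 gf 0.0
tool ang 0.677
0.13 11 z50,75,95 [0.134  0.1365 0.1396] ang top 0.622
0.15 10 z50,75,95 [0.1354 0.1366 0.1393] ang top 0.628
0.17 11 z50,75,95 [0.1336 0.1377 0.139 ] ang top 0.634
0.215 16 z50,75,95 [0.1319 0.1351 0.1392] ang top 0.64
0.235 15 z50,75,95 [0.1327 0.1353 0.1364] ang top 0.657
0.255 38 z50,75,95 [0.1334 0.1347 0.1368] ang top 0.67
0.275 116 z50,75,95 [0.1227 0.1324 0.1373] ang top 0.659
[(array([0.477, 0.072, 0.139]), 0.69)]
0.02 (array([ 0.   , -0.027, -0.   ]), np.float64(0.047))
0.04 (array([ 0.001, -0.054, -0.   ]), np.float64(0.086))
```

The bar's top now reads level, at about 0.136 m, so it has dropped into the notch. I'll open and withdraw upward.

Request:
{"method": "carry_out", "body": {"deltas": [[0, 0, 0, 0, -0.4], [0, 0, 0, 0, -0.2], [0, 0, 0, 0, -0.1], [0, 0, 0, 0, -0.1], [0, 0, -0.1, 0, -0.1], [0, 0, -0.3, 0, -0.1], [0, 0, -0.6, 0, -0.1], [0, 0, -0.8, 0, -0.1], [0, 0, -0.8, 0, -0.1], [0, 0, -0.8, 0, -0.1]]}}

```text
clock: 14.08
position: [0.4807, 0.0844, 0.3185]
ee_rot: [0.913, 0.407, -0.0, 0.0]
ft_force: [0.2, -0.8, -1.4]
grip_width: 0.452
grasp_force: 0.0
```

```bash
python3 m.py; python3 - <<'E'
from h import *
s=camera("side");cv2.imwrite("pics/j.png",cv2.resize(s["img"][170:270,205:325,::-1],None,fx=6.5,fy=6,interpolation=cv2.INTER_CUBIC))
E
```

```text
14.07 [0.4807 0.0844 0.3185] [ 0.2 -0.8 -1.4] q [ 0.34  0.03 -0.62  1.68  0.02  1.43 -1.01] w 0.452 gf 0.0
tool ang 0.677
0.13 10 z50,75,95 [0.1359 0.1366 0.1388] ang top 0.616
0.15 12 z50,75,95 [0.1361 0.1382 0.1401] ang top 0.62
0.17 13 z50,75,95 [0.1364 0.1383 0.1391] ang top 0.627
0.215 13 z50,75,95 [0.1344 0.1354 0.1379] ang top 0.648
0.235 15 z50,75,95 [0.1335 0.1357 0.1372] ang top 0.637
0.255 38 z50,75,95 [0.1333 0.1346 0.1371] ang top 0.657
0.275 116 z50,75,95 [0.1233 0.1314 0.1364] ang top 0.664
[(array([0.478, 0.073, 0.135]), 0.77)]
0.02 (array([ 0.   , -0.027, -0.   ]), np.float64(0.047))
0.04 (array([ 0.001, -0.054, -0.   ]), np.float64(0.085))
```

View pics/j.png

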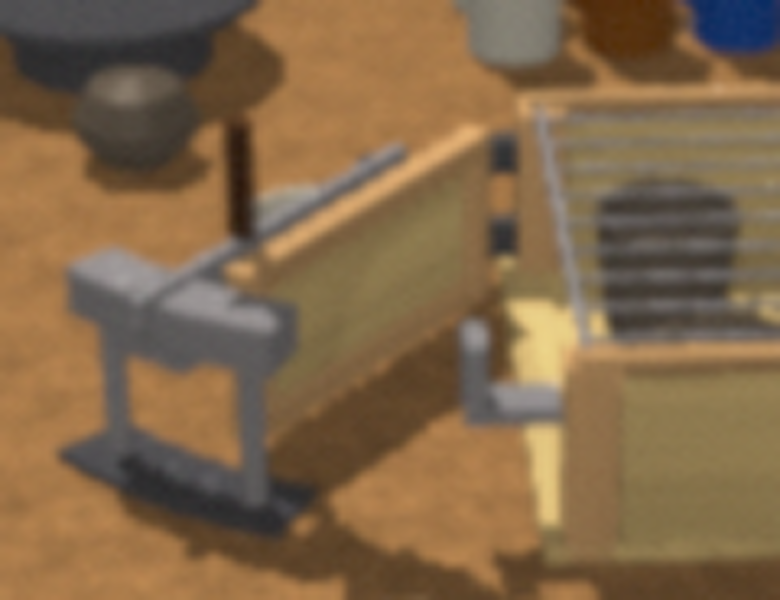

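The bar lies in the notch near (150,290), flush with the rail. The peg at (238,180) stands upright and the gripper is clear.

```bash
python3 -c "
from h import *
print(ticket.hand_in())"
```

```text
the job is handed in; nothing more can be done
None
```

The job is handed in: the gate stands ajar at about 0.66 rad with the latch bar level in the stay's notch and the gripper clear. The hand-in gave no verdict, and I didn't re-measure the loose things on the table.

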